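Load the machined parts into their nests

TASK

Pick out the four plain aluminium workpieces (square block, oblong block, round bushing and long bar) and put each, same side up as it is now, into the grey nest whose recess has its outline, so that it lies flat on the floor of the recess. Leave the bolted round test cell and the square end plate with the thumb screws where they are.

Things in the scene. Friction and masses are not known exactly. Their poses are not given: they have to be found in the camera images.
- square_block: loose milled bare aluminium block on the mat, 60 x 60 mm and 25 mm high, four tapped holes in its top. Origin: centre of the underside; z up, x and y square to its sides. About 0.4 kg
- oblong_block: loose milled bare aluminium block, 35 mm (its x) by 50 mm (its y) and 30 mm high, four tapped holes in its top. Origin: centre of the underside; z up. About 0.2 kg
- bushing: loose plain aluminium bushing standing on end: outside diameter 44 mm, bore 20 mm, 30 mm high. Origin: centre of the underside; z up along the bore. About 0.1 kg
- long_bar: loose aluminium bar lying flat: 24 mm (its x) by 110 mm (its y) and 20 mm high, three small holes in a row in its top. Origin: centre of the underside; z up. About 0.14 kg
- square_nest: grey plastic nest fixed on the dark mat (top z 0.002) for the square block: a plate 94 x 94 mm and 11 mm high with one square 74 x 74 mm recess in its middle, 5 mm deep (its floor 6 mm above its underside), 7 mm of play on each side. Origin: centre of the underside, below the middle of the recess; z up
- oblong_nest: grey plastic nest fixed on the dark mat (top z 0.002) for the oblong block: a plate 69 (x) by 84 (y) mm and 11 mm high with one oblong 49 (x) by 64 mm (y) recess in its middle, 5 mm deep (its floor 6 mm above its underside), 7 mm of play on each side. Origin: centre of the underside, below the middle of the recess; z up, x and y along its sides; the block fits only lengthwise
- round_nest: grey plastic nest fixed on the dark mat (top z 0.002) for the bushing: a plate 82 x 82 mm and 11 mm high with one round 58 mm diameter recess in its middle, 5 mm deep (its floor 6 mm above its underside), 7 mm of play on each side. Origin: centre of the underside, below the middle of the recess; z up
- slot_nest: grey plastic nest fixed on the dark mat (top z 0.002) for the long bar: a plate 58 (x) by 144 (y) mm and 11 mm high with one long 38 (x) by 124 mm (y) recess in its middle, 5 mm deep (its floor 6 mm above its underside), 7 mm of play on each side. Origin: centre of the underside, below the middle of the recess; z up, x and y along its sides
- end_plate: loose square stainless end plate, 95 x 95 x 10 mm, with two upright thumb screws to 32 mm high; no workpiece, stays where it is. Origin: centre of the underside; z up
- test_cell: loose round bolted stainless test cell, 68 mm diameter, 29 mm high over its ring of bolts; no workpiece, stays where it is. Origin: centre of the underside; z up
Mind the look-alikes: they are no part of the job. What is shaped like the oblong_nest but turquoise is not meant.

How it is judged (in metres and radians):
At the end, for the whole second after the job is handed in: each of the four workpieces lies flat and at rest on the recess floor of its own nest, the way up it started: origin within 13 mm of the nest's middle, 3 to 8.5 mm above the nest's underside, tilted less than 0.08 rad (horizontal distance between square_block and square_nest below 0.013 m and z of square_block in the frame of square_nest between 0.003 and 0.0085 m and angle between each of square_block, oblong_block, bushing, long_bar's own z axis and vertical below 0.08 rad and linear speed of each of square_block, oblong_block, bushing, long_bar below 0.02 m/s and horizontal distance between oblong_block and oblong_nest below 0.013 m and z of oblong_block in the frame of oblong_nest between 0.003 and 0.0085 m and horizontal distance between bushing and round_nest below 0.013 m and z of bushing in the frame of round_nest between 0.003 and 0.0085 m and horizontal distance between long_bar and slot_nest below 0.013 m and z of long_bar in the frame of slot_nest between 0.003 and 0.0085 m); the robot touches nothing.
It fails at once if the end plate was moved more than 20 mm (distance of end_plate from where it was at the start of the episode above 0.02 m).
It fails at once if the test cell was moved more than 20 mm (distance of test_cell from where it was at the start of the episode above 0.02 m).
It also fails if it takes over 99 s, if anything falls off the work surface, if the arm or the gripper's body presses on something with over 40 N, if the wrist force passes 120 N, or if a joint passes its speed limit or range.

ROBOT

A 6-joint arm with a two-finger parallel gripper is mounted at the origin on a cart in front of the work surface, level with it; the furniture and walls round the work are solid. World frame = base frame: x ahead of the robot, y to its left, z up, the work surface at z = 0. Lengths are in mm, angles in rad, forces in N, time in s.
With the tool pointing down it reaches from about 300 to 775 mm from the base axis. Payload 14.6 kg.
Tool frame: the origin (TCP) lies on the centre line of the jaws, within the pads' length; the fingertips stand 8 mm ahead of it and the grasp point (between the pads) lies 11 mm behind it; z points along the fingers, y is the line along which they close (so a half turn about z gives the same grasp; the last joint's range is limited). The gripper opens to 94 mm and grips with 3 to 60 N. Pads are 16 mm wide; open, the fingers measure 119 mm over their backs; the gripper's body (75 mm by 177 mm) begins 78 mm behind the grasp point.
Start: joints at [-1.282, 0.3, 1.521, -0, 1.321, -0.067], TCP at [191.58, -515.545, 213.446] pointing down, gripper open.
Joint ranges: [-3.03, 3.03], [-0.79, 2.21], [0.23, 2.52], [-1.04, 4.18], [0, 3.07], [-2.55, 2.55]. Speed limits (rad/s): [2.22, 2.22, 2.57, 3.14, 3.14, 3.14].

INTERFACE

Orientations are given as [roll, pitch, yaw] about the fixed x, y, z axes, in that order (R = Rz(yaw) Ry(pitch) Rx(roll)).
In Python, from cell import manip gives the robot as it stands.
- The arm moves only by the tool jog_arm, never from a script. Its argument "rows" is one flat list of numbers, 7 for each row, row after row: the shift along the world's x, y, z in cm, then the turn, a rotation vector about the world's x, y, z in rad, then the closure, from 0 (fully open) to 1 (shut). In form: [dx, dy, dz, rx, ry, rz, fingers, dx, dy, dz, rx, ry, rz, fingers, ...]. A call has 1 to 20 rows; each row shifts and turns the commanded pose from where the row before left it; what a row does not reach is not made up. A row lasts 1/12 s, in which the tool goes at most 41.7 mm and 7.16 degrees, less where a joint would pass 70% of its speed; a pose out of reach is approached as far as the arm can. A call with a gripper value outside its range is refused whole. The fingers move at their own pace and stop on an object; "newtons" is the grip in N (left out, the last holds). Time passes only in rows, so rows that do not move let the fingers close. It gives the time, the measured TCP pose, the force, the opening and the grip force at its end, in the units of the state.
- manip.read_state(): the state, without advancing time (a new reading comes with each control period).
- manip.camera(name): name is "scene" or "top"; returns (picture, depth): 400x640x3 uint8, blue, green, red; 400x640 float32, mm along the optical axis (not along the pixel's ray), 0 where there is no reading.
- manip.camera_model(name): a dict with "K" (3x3 intrinsics, pixels), "k1" (the pictures are not rectified: a ray, as slopes to the right and down, at radius r is drawn at 1 + k1 r^2 times it, then the intrinsics apply), "R" (3x3) and "t" (3): a world point X has camera coordinates R X + t. Camera axes: x right, y down, z forward; pixel columns grow to the right and rows downward; lengths in mm; the calibration is good to about 2 mm. A picture is of the moment at which its call begins. camera_model takes no time and is no camera call.
- manip.sign_off(): hands the job in; it is judged then, once.
The state is a dict: "clock": time; "joints": joint angles; "qd": joint speeds; "effort": joint torques, N m; "eef_pos": TCP position; "eef_rot": TCP orientation; "wrist_force": force on the tool from outside, world axes, zero at the start; "moment": the same for the moment, N m; "finger_gap": finger opening in mm; "finger_force": force on a finger pad.
Only numpy, scipy, OpenCV 4.12 (cv2) and the standard library are available. Lean on these libraries where they do the work, as an engineer would, in place of code of your own. Each camera call takes 0.05 s, during which the arm holds its last target. There are 200 camera calls.

## Working session

There is one attempt and no reset: what is moved stays moved. The work goes in short steps, Python scripts to look and compute and a tool call to move; the robot and the scene stay as the last step left them, time stands still between calls to the robot, and variables do not carry over. Pictures are saved under pics/ and viewed, at most 14 in all, crops included, and the job is handed in when it is done.

Besides the shell and the picture viewer there is one more tool, called after ">>>" as name(argument=value, ...) on one line, values as JSON. jog_arm: Moves the arm, as the interface text tells. Its arguments: {"type":"object","properties":{"rows":{"type":"array"},"newtons":{"type":"number"}},"required":["rows"]}

```bash
mkdir -p pics; python3 - <<'E'
from cell import manip
import cv2,numpy as np
for n in("scene","top"):
    p,d=manip.camera(n);cv2.imwrite(f"pics/{n}0.png",p);np.savez(f"pics/{n}0.npz",p=p,d=d)
    m=manip.camera_model(n);print(n,{k:np.round(v,4).tolist() for k,v in m.items()})
s=manip.read_state();print(s)
E
```

```text
scene {'K': [[397.2113, 0.0, 324.8447], [0.0, 397.2113, 199.0484], [0.0, 0.0, 1.0]], 'k1': -0.0383, 'R': [[0.6491, -0.7606, -0.0115], [-0.3696, -0.3021, -0.8787], [0.6649, 0.5746, -0.4772]], 't': [-192.1811, 278.7102, 1212.8086]}
top {'K': [[442.9505, 0.0, 317.9597], [0.0, 442.9505, 196.8557], [0.0, 0.0, 1.0]], 'k1': -0.0024, 'R': [[-0.0291, -0.9996, -0.0034], [-0.9983, 0.0292, -0.05], [0.0501, 0.002, -0.9987]], 't': [202.6631, 485.967, 1525.3452]}
{'clock': 0.1, 'joints': array([-1.28157522e+00,  3.00417393e-01,  1.52154259e+00, -1.57548429e-05,
        1.32068360e+00, -6.66226542e-02]), 'qd': array([-1.22764713e-03,  4.03307975e-05, -3.24415248e-03, -1.21383852e-03,
        1.16541956e-04,  2.24012035e-03]), 'effort': array([ 1.60296400e-03, -5.32650375e+01, -3.53284729e+01,  7.09766708e-02,
        2.34916684e-02, -5.66128767e-05]), 'eef_pos': array([ 191.52480715, -515.32648472,  212.93206444]), 'eef_rot': array([-3.14054304e+00, -5.47372197e-05,  3.55847636e-01]), 'wrist_force': array([ 0.13447758, -0.44194937,  0.44113781]), 'moment': array([-0.00171733,  0.0334742 , -0.01039599]), 'finger_force': 0.0, 'finger_gap': 94.05827290880897}
```

View pics/top0.png

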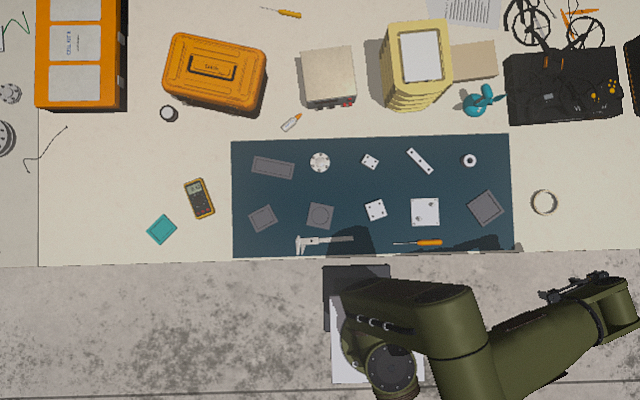

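View pics/scene0.png

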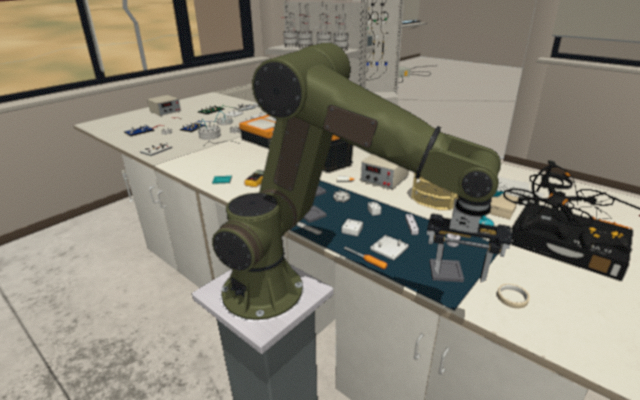

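The top view shows the nests: slot (272,167), oblong (262,218), round (320,215) and square (487,207). The turquoise decoy is at (161,229). The pieces are the test cell (319,162), a small block (370,161), the bar (420,161), the bushing (469,160), a larger block (375,210) and the end plate (425,212). Next I'll measure them and confirm with an enlarged crop.

```bash
cat > h.py <<'E'
import cv2,numpy as np
from cell import manip
def cast(n,uv,z):
    m=manip.camera_model(n);D=np.array([m["k1"],0,0,0.]);R=np.array(m["R"]);t=np.array(m["t"])
    q=cv2.undistortPoints(np.float64(uv).reshape(-1,1,2),np.array(m["K"]),D).reshape(-1,2)
    C=-R.T@t; r=np.c_[q,np.ones(len(q))]@R
    return C+r*((z-C[2])/r[:,2])[:,None]
def blobs(mask,z,off=(0,0),amin=40,s=4):
    cs,_=cv2.findContours(mask,cv2.RETR_EXTERNAL,cv2.CHAIN_APPROX_NONE)
    for c in cs:
        if cv2.contourArea(c)<amin*s*s: continue
        uv=(c.reshape(-1,2)+.5)/s-.5+np.array(off)
        w=cast("top",uv,z)[:,:2].astype(np.float32)
        (x,y),(a,b),g=cv2.minAreaRect(w)
        print(np.round(uv.mean(0)),"xy %.1f %.1f size %.1f %.1f ang(a-axis) %.3f"%(x,y,a,b,np.radians(g)))
def up(p,x0,y0,x1,y1,s=4): return cv2.resize(p[y0:y1,x0:x1],None,fx=s,fy=s,interpolation=cv2.INTER_CUBIC)
E
python3 - <<'E'
from h import *
f=np.load("pics/top0.npz");p,d=f["p"],f["d"]
c=up(p,235,140,515,260,4);cv2.imwrite("pics/crop.png",cv2.resize(c,(800,343),interpolation=cv2.INTER_AREA))
print("bright, z 27");g=c.min(2);blobs((g>140).astype(np.uint8)*255,27)if 0 else blobs((g>140).astype(np.uint8)*255,27,(235,140))
print("grey low saturation, z 13");h=cv2.cvtColor(c,cv2.COLOR_BGR2HSV)
m=((h[...,1]<60)&(h[...,2]>60)&(g<=140)).astype(np.uint8)*255
m=cv2.morphologyEx(m,cv2.MORPH_OPEN,np.ones((5,5)));blobs(m,13,(235,140),150)
for u,v in[(272,167),(262,218),(320,215),(487,207),(319,162),(370,161),(420,161),(469,160),(375,210),(425,212),(300,190)]:
    print(u,v,c[(v-140)*4,(u-235)*4],d[v,u],end=" z~")
    m_=manip.camera_model("top");z0=cast("top",[(u,v)],0)[0];R=np.array(m_["R"]);dep=(R@z0+m_["t"])[2];print(round(float(dep-d[v,u]),1))
E
```

```text
bright, z 27
[379. 257.] xy 286.1 1.4 size 955.4 28.9 ang(a-axis) 1.542
[309. 243.] xy 325.1 210.7 size 121.1 64.1 ang(a-axis) 1.495
[376. 210.] xy 441.4 -8.6 size 60.6 60.8 ang(a-axis) 0.315
[425. 212.] xy 429.9 -176.2 size 94.4 95.2 ang(a-axis) 0.003
[469. 160.] xy 602.1 -337.9 size 42.5 41.9 ang(a-axis) 0.745
[370. 161.] xy 608.6 6.3 size 50.1 36.1 ang(a-axis) 0.989
[320. 162.] xy 611.3 179.0 size 66.8 64.6 ang(a-axis) 0.406
[420. 161.] xy 606.3 -166.0 size 108.9 23.5 ang(a-axis) 0.741
[513. 189.] xy 495.4 -477.9 size 19.0 348.9 ang(a-axis) 1.520
grey low saturation, z 13
[351. 256.] xy 285.0 81.8 size 15.4 179.1 ang(a-axis) 0.003
[431. 253.] xy 284.9 -193.0 size 260.4 14.8 ang(a-axis) 1.571
[262. 218.] xy 424.1 383.0 size 74.0 88.7 ang(a-axis) 0.451
[320. 215.] xy 427.4 184.8 size 85.7 85.3 ang(a-axis) 1.332
[485. 208.] xy 437.3 -389.5 size 98.9 99.4 ang(a-axis) 0.580
[272. 167.] xy 600.7 343.9 size 150.0 65.3 ang(a-axis) 1.356
[248. 152.] xy 642.1 413.7 size 122.4 110.4 ang(a-axis) 1.551
272 167 [106 103 106] 1546.4127 z~9.8
262 218 [108 102 105] 1538.8441 z~8.5
320 215 [110 107 106] 1546.5426 z~0.6
487 207 [111 106 108] 0.0 z~1546.6
319 162 [169 177 184] 1531.7557 z~24.7
370 161 [201 196 198] 1524.4807 z~31.6
420 161 [51 48 48] 1531.4967 z~24.0
469 160 [42 39 34] 1553.6208 z~1.4
375 210 [201 196 196] 1516.574 z~30.8
425 212 [200 195 196] 1537.5295 z~8.9
300 190 [77 68 46] 1545.8291 z~6.0
```

View pics/crop.png

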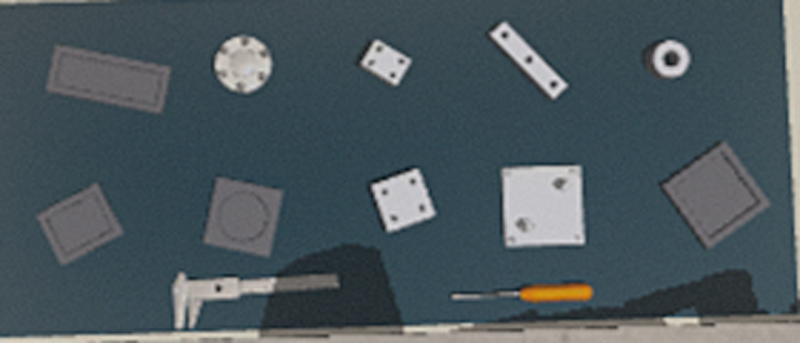

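Identification:
- **Square block:** the 60.6 x 60.8 mm piece at (376,210).
- **Oblong block:** the 50 x 36 mm piece at (370,161).
- **Bar:** 109 x 23.5 mm at (420,161).
- **Bushing:** ring with an open bore at (469,160).
- **Stay in place:** test cell (bolted, 66 mm) at (319,162) and end plate (95 mm, thumb screws) at (425,212).
- **Oblong nest:** the grey one at (262,218). The turquoise one at (161,229) is off the mat and not meant.

The crop and sizes agree with the descriptions. I'll start with the bushing, which is at (601.5,-336) at its top height.

>>> jog_arm(rows=[2.73,1.195,-0.62,0,0,0,0,2.73,1.195,-0.62,0,0,0,0,2.73,1.195,-0.62,0,0,0,0,2.73,1.195,-0.62,0,0,0,0,2.73,1.195,-0.62,0,0,0,0,2.73,1.195,-0.62,0,0,0,0,2.73,1.195,-0.62,0,0,0,0,2.73,1.195,-0.62,0,0,0,0,2.73,1.195,-0.62,0,0,0,0,2.73,1.195,-0.62,0,0,0,0,2.73,1.195,-0.62,0,0,0,0,2.73,1.195,-0.62,0,0,0,0,2.73,1.195,-0.62,0,0,0,0,2.73,1.195,-0.62,0,0,0,0,2.73,1.195,-0.62,0,0,0,0,0,0,0,0,0,0,0,0,0,0,0,0,0,0,0,0,0,0,0,0,0], newtons=25)

```text
clock: 1.6
eef_pos: [600.6, -336.5, 120.1]
eef_rot: [-3.141, 0.001, 0.356]
wrist_force: [-0.4, -0.3, 0.9]
finger_gap: 93.7
finger_force: 0.0
```

>>> jog_arm(rows=[0.1,0,-1.7,0,0,0,0,0,0,-1.7,0,0,0,0,0,0,-1.7,0,0,0,0,0,0,-1.7,0,0,0,0,0,0,-1.5,0,0,0,0,0,0,-1.0,0,0,0,0,0,0,-0.7,0,0,0,0,0,0,0,0,0,0,0,0,0,0,0,0,0,1,0,0,0,0,0,0,1,0,0,0,0,0,0,1,0,0,0,0,0,0,1,0,0,0,0,0,0,1,0,0,0,0,0,0,1,0,0,0,0,0,0,1,0,0,0,0,0,0,1,0,0,0,0,0,0,1,0,0,0,0,0,0,1])

```text
clock: 3.1
eef_pos: [602.1, -336.4, 20.5]
eef_rot: [3.141, -0.0, 0.356]
wrist_force: [-0.1, -0.1, 0.2]
finger_gap: 43.3
finger_force: 25.0
```

>>> jog_arm(rows=[0,0,1.5,0,0,0,1,0,0,2.5,0,0,0,1,0,0,2.5,0,0,0,1,0,0,2.5,0,0,0,1,-1.16,3.47,0,0,0,0,1,-1.16,3.47,0,0,0,0,1,-1.16,3.47,0,0,0,0,1,-1.16,3.47,0,0,0,0,1,-1.16,3.47,0,0,0,0,1,-1.16,3.47,0,0,0,0,1,-1.16,3.47,0,0,0,0,1,-1.16,3.47,0,0,0,0,1,-1.16,3.47,0,0,0,0,1,-1.16,3.47,0,0,0,0,1,-1.16,3.47,0,0,0,0,1,-1.16,3.47,0,0,0,0,1,-1.16,3.47,0,0,0,0,1,-1.16,3.47,0,0,0,0,1,-1.16,3.47,0,0,0,0,1,0,0,0,0,0,0,1])

```text
clock: 4.77
eef_pos: [426.4, 188.6, 111.6]
eef_rot: [-3.141, -0.001, 0.36]
wrist_force: [1.3, -1.0, -1.9]
finger_gap: 43.5
finger_force: 25.0
```

>>> jog_arm(rows=[0,0,0,0,0,0,1,0,0,0,0,0,0,1,0,0,0,0,0,0,1])

```text
clock: 5.02
eef_pos: [428.5, 183.4, 110.8]
eef_rot: [3.141, -0.0, 0.355]
wrist_force: [0.5, -0.3, -1.1]
finger_gap: 43.2
finger_force: 25.0
```

>>> jog_arm(rows=[-0.1,0.1,-1.7,0,0,0,1,0,0,-1.7,0,0,0,1,0,0,-1.7,0,0,0,1,0,0,-1.5,0,0,0,1,0,0,-1.0,0,0,0,1,0,0,-0.5,0,0,0,1,0,0,-0.3,0,0,0,1,0,0,0,0,0,0,1,0,0,0,0,0,0,1,0,0,0,0,0,0,1])

```text
clock: 5.85
eef_pos: [427.5, 185.2, 27.0]
eef_rot: [3.142, -0.001, 0.356]
wrist_force: [0.5, -0.8, -1.3]
finger_gap: 43.6
finger_force: 25.0
```

>>> jog_arm(rows=[0,0,-0.05,0,0,0,0.4,0,0,0,0,0,0,0,0,0,0,0,0,0,0,0,0,0,0,0,0,0,0,0,0,0,0,0,0,0,0,0,0,0,0,0,0,2,0,0,0,0,0,0,3,0,0,0,0,0,0,3,0,0,0,0,0.2,-2.77,0,0,0,0,0,0.2,-2.77,0,0,0,-0.02,0,0.2,-2.77,0,0,0,-0.02,0,0.2,-2.77,0,0,0,0,0,0.2,-2.77,0,0,0,0,0,0.2,-2.77,0,0,0,0,0,0.2,-2.77,0,0,0,0,0,0,0,0,0,0,0,0,0,0,0,0,0,0,0,0,0,0,0,0,0,0])

```text
invalid input
```

>>> jog_arm(rows=[0,0,0,0,0,0,0.4,0,0,0,0,0,0,0,0,0,0,0,0,0,0,0,0,0,0,0,0,0,0,0,0,0,0,0,0,0,0,2,0,0,0,0,0,0,3,0,0,0,0,0,0,3,0,0,0,0,0.2,-2.77,0,0,0,0,0,0.2,-2.77,0,0,0,-0.02,0,0.2,-2.77,0,0,0,-0.02,0,0.2,-2.77,0,0,0,0,0,0.2,-2.77,0,0,0,0,0,0.2,-2.77,0,0,0,0,0,0.2,-2.77,0,0,0,0,0,0,0,0,0,0,0,0,0,0,0,0,0,0,0,0,0,0,0,0,0,0])

```text
clock: 7.35
eef_pos: [441.0, -8.3, 106.4]
eef_rot: [-3.141, 0.0, 0.315]
wrist_force: [0.3, -0.2, -0.6]
finger_gap: 93.9
finger_force: 0.0
```

>>> jog_arm(rows=[0,0,-1.7,0,0,0,0,0,0,-1.7,0,0,0,0,0,0,-1.7,0,0,0,0,0,0,-1.7,0,0,0,0,0,0,-1.0,0,0,0,0,0,0,-0.5,0,0,0,0,0,0,-0.3,0,0,0,0,0,0,0,0,0,0,0,0,0,0,0,0,0,1,0,0,0,0,0,0,1,0,0,0,0,0,0,1,0,0,0,0,0,0,1,0,0,0,0,0,0,1,0,0,0,0,0,0,1,0,0,0,0,0,0,1,0,0,0,0,0,0,1], newtons=40)

```text
clock: 8.68
eef_pos: [441.3, -8.8, 20.7]
eef_rot: [3.141, -0.0, 0.316]
wrist_force: [-0.8, -2.2, 3.5]
finger_gap: 59.9
finger_force: 40.0
```

>>> jog_arm(rows=[0,0,1.5,0,0,0,1,0,0,2.5,0,0,0,1,0,0,2.5,0,0,0,1,0,0,2.5,0,0,0,1,-0.03,-2.93,0,0,0,0.02,1,-0.03,-2.93,0,0,0,0.02,1,-0.03,-2.93,0,0,0,0.02,1,-0.03,-2.93,0,0,0,0.02,1,-0.03,-2.93,0,0,0,0.02,1,-0.03,-2.93,0,0,0,0.02,1,-0.03,-2.93,0,0,0,0.02,1,-0.03,-2.93,0,0,0,0.02,1,-0.03,-2.93,0,0,0,0.02,1,-0.03,-2.93,0,0,0,0.02,1,-0.03,-2.93,0,0,0,0.02,1,-0.03,-2.93,0,0,0,0.02,1,-0.03,-2.93,0,0,0,0.025,1,0,0,0,0,0,0,1,0,0,0,0,0,0,1,0,0,0,0,0,0,1])

```text
clock: 10.35
eef_pos: [436.8, -388.9, 109.6]
eef_rot: [-3.14, 0.0, 0.58]
wrist_force: [0.6, 0.7, -3.6]
finger_gap: 59.7
finger_force: 40.0
```

>>> jog_arm(rows=[0,0,-1.7,0,0,0,1,0,0,-1.7,0,0,0,1,0,0,-1.7,0,0,0,1,0,0,-1.5,0,0,0,1,0,0,-1.0,0,0,0,1,0,0,-0.5,0,0,0,1,0,0,-0.25,0,0,0,1,0,0,0,0,0,0,1,0,0,0,0,0,0,1])

```text
clock: 11.1
eef_pos: [437.6, -389.7, 27.7]
eef_rot: [3.14, -0.0, 0.581]
wrist_force: [-0.3, -0.1, -3.9]
finger_gap: 59.6
finger_force: 40.0
```

>>> jog_arm(rows=[0,0,0,0,0,0,0.3,0,0,0,0,0,0,0,0,0,0,0,0,0,0,0,0,0,0,0,0,0,0,0,0,0,0,0,0,0,0,2,0,0,0,0,0,0,3,0,0,0,0,0,0,3,0,0,0,0])

```text
clock: 11.77
eef_pos: [436.8, -389.3, 107.4]
eef_rot: [-3.14, 0.0, 0.581]
wrist_force: [0.8, 0.9, 0.3]
finger_gap: 93.7
finger_force: 0.0
```

>>> jog_arm(rows=[1.89,2.47,0,0,0,0.018,0,1.89,2.47,0,0,0,0.018,0,1.89,2.47,0,0,0,0.018,0,1.89,2.47,0,0,0,0.018,0,1.89,2.47,0,0,0,0.018,0,1.89,2.47,0,0,0,0.018,0,1.89,2.47,0,0,0,0.018,0,1.89,2.47,0,0,0,0.018,0,1.89,2.47,0,0,0,0.018,0,0,0,0,0,0,0,0,0,0,0,0,0,0,0,0,0,0,0,0,0,0])

```text
clock: 12.77
eef_pos: [607.0, -167.7, 106.8]
eef_rot: [-3.141, 0.0, 0.743]
wrist_force: [0.1, -0.5, -0.0]
finger_gap: 93.9
finger_force: 0.0
```

```bash
python3 - <<'E'
from h import *
p,d=manip.camera("top");c=up(p,235,140,515,260,4);g=c.min(2)
cv2.imwrite("pics/c2.png",cv2.resize(c,(800,343),interpolation=cv2.INTER_AREA))
print(manip.read_state()["eef_pos"],manip.read_state()["clock"])
E
```

```text
[ 606.8103504  -168.06237307  106.9221634 ] 12.8167
```

View pics/c2.png

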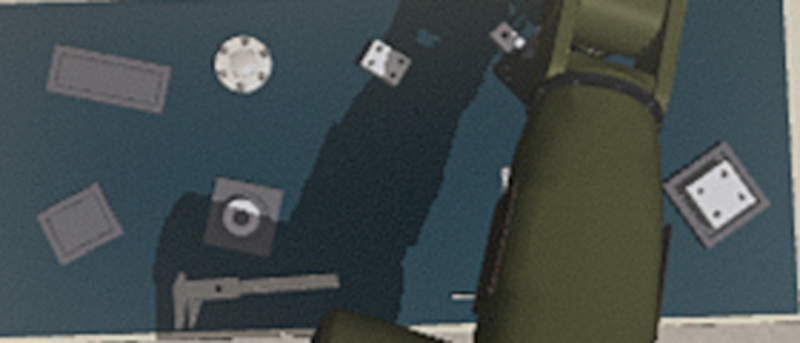

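The square block, at crop (720,193), sits in its nest with even margins, and the bushing at (242,216) sits in the round recess. Next is the bar.

>>> jog_arm(rows=[0,0.05,-1.7,0,0,0,0,0,0,-1.7,0,0,0,0,0,0,-1.7,0,0,0,0,0,0,-1.7,0,0,0,0,0,0,-1.0,0,0,0,0,0,0,-0.5,0,0,0,0,0,0,-0.4,0,0,0,0,0,0,0,0,0,0,0,0,0,0,0,0,0,1,0,0,0,0,0,0,1,0,0,0,0,0,0,1,0,0,0,0,0,0,1,0,0,0,0,0,0,1,0,0,0,0,0,0,1,0,0,0,0,0,0,1,0,0,0,0,0,0,1,0,0,0,0,0,0,1,0,0,0,0,0,0,1,0,0,0,0,0,0,1], newtons=30)

```text
clock: 14.4
eef_pos: [607.3, -166.8, 20.0]
eef_rot: [3.141, -0.0, 0.743]
wrist_force: [0.5, -0.1, -0.7]
finger_gap: 24.4
finger_force: 0.2
```

>>> jog_arm(rows=[0,0,0,0,0,0,1,0,0,0,0,0,0,1,0,0,0,0,0,0,1,0,0,1.5,0,0,0,1,0,0,2.5,0,0,0,1,0,0,2.5,0,0,0,1,0,0,2.5,0,0,0,1])

```text
clock: 14.98
eef_pos: [606.9, -166.7, 110.7]
eef_rot: [-3.141, 0.0, 0.743]
wrist_force: [0.1, -0.0, -1.4]
finger_gap: 23.8
finger_force: 30.0
```

>>> jog_arm(rows=[-0.04,3.41,0,0,0,0.041,1,-0.04,3.41,0,0,0,0.041,1,-0.04,3.41,0,0,0,0.041,1,-0.04,3.41,0,0,0,0.041,1,-0.04,3.41,0,0,0,0.041,1,-0.04,3.41,0,0,0,0.041,1,-0.04,3.41,0,0,0,0.041,1,-0.04,3.41,0,0,0,0.041,1,-0.04,3.41,0,0,0,0.041,1,-0.04,3.41,0,0,0,0.041,1,-0.04,3.41,0,0,0,0.041,1,-0.04,3.41,0,0,0,0.041,1,-0.04,3.41,0,0,0,0.041,1,-0.04,3.41,0,0,0,0.041,1,-0.04,3.41,0,0,0,0.041,1,0,0,0,0,0,0,1,0,0,0,0,0,0,1,0,0,0,0,0,0,1])

```text
clock: 16.48
eef_pos: [601.1, 344.2, 109.5]
eef_rot: [-3.141, 0.001, 1.357]
wrist_force: [0.4, -0.7, -2.0]
finger_gap: 23.7
finger_force: 30.0
```

>>> jog_arm(rows=[0,0,-1.7,0,0,0,1,0,0,-1.7,0,0,0,1,0,0,-1.7,0,0,0,1,0,0,-1.5,0,0,0,1,0,0,-1.0,0,0,0,1,0,0,-0.5,0,0,0,1,0,0,-0.25,0,0,0,1,0,0,0,0,0,0,1,0,0,0,0,0,0,1])

```text
clock: 17.23
eef_pos: [601.7, 344.8, 27.3]
eef_rot: [3.141, -0.001, 1.358]
wrist_force: [0.2, -0.0, -0.8]
finger_gap: 23.9
finger_force: 30.0
```

>>> jog_arm(rows=[0,0,0,0,0,0,0.6,0,0,0,0,0,0,0.4,0,0,0,0,0,0,0,0,0,0,0,0,0,0,0,0,0,0,0,0,0,0,0,0,0,0,0,0,0,0,2,0,0,0,0,0,0,3,0,0,0,0,0,0,3,0,0,0,0])

```text
clock: 17.98
eef_pos: [600.8, 344.5, 106.7]
eef_rot: [-3.14, 0.001, 1.358]
wrist_force: [0.8, 0.5, 0.0]
finger_gap: 80.3
finger_force: 0.0
```

>>> jog_arm(rows=[0.06,-2.81,0,0,0,-0.031,0,0.06,-2.81,0,0,0,-0.031,0,0.06,-2.81,0,0,0,-0.031,0,0.06,-2.81,0,0,0,-0.031,0,0.06,-2.81,0,0,0,-0.031,0,0.06,-2.81,0,0,0,-0.031,0,0.06,-2.81,0,0,0,-0.031,0,0.06,-2.81,0,0,0,-0.031,0,0.06,-2.81,0,0,0,-0.031,0,0.06,-2.81,0,0,0,-0.031,0,0.06,-2.81,0,0,0,-0.031,0,0.06,-2.81,0,0,0,-0.031,0,0,0,0,0,0,0,0,0,0,0,0,0,0,0,0,0,0,0,0,0,0])

```text
clock: 19.23
eef_pos: [608.5, 8.0, 106.5]
eef_rot: [-3.142, -0.0, 0.986]
wrist_force: [0.4, 0.6, -0.6]
finger_gap: 93.7
finger_force: 0.0
```

>>> jog_arm(rows=[0,0,-1.7,0,0,0,0,0,0,-1.7,0,0,0,0,0,0,-1.7,0,0,0,0,0,0,-1.7,0,0,0,0,0,0,-1.0,0,0,0,0,0,0,-0.5,0,0,0,0,0,0,-0.3,0,0,0,0,0,0,0,0,0,0,0,0,0,0,0,0,0,1,0,0,0,0,0,0,1,0,0,0,0,0,0,1,0,0,0,0,0,0,1,0,0,0,0,0,0,1,0,0,0,0,0,0,1,0,0,0,0,0,0,1,0,0,0,0,0,0,1,0,0,0,0,0,0,1,0,0,0,0,0,0,1,0,0,0,0,0,0,1,0,0,0,0,0,0,1])

```text
clock: 20.9
eef_pos: [608.5, 7.5, 20.5]
eef_rot: [3.141, -0.0, 0.986]
wrist_force: [0.7, -0.1, -0.3]
finger_gap: 34.8
finger_force: 30.0
```

>>> jog_arm(rows=[0,0,1.5,0,0,0,1,0,0,2.5,0,0,0,1,0,0,2.5,0,0,0,1,0,0,2.5,0,0,0,1,-1.315,2.68,0,0,0,0.074,1,-1.315,2.68,0,0,0,0.074,1,-1.315,2.68,0,0,0,0.074,1,-1.315,2.68,0,0,0,0.074,1,-1.315,2.68,0,0,0,0.074,1,-1.315,2.68,0,0,0,0.074,1,-1.315,2.68,0,0,0,0.074,1,-1.315,2.68,0,0,0,0.074,1,-1.315,2.68,0,0,0,0.074,1,-1.315,2.68,0,0,0,0.074,1,-1.315,2.68,0,0,0,0.074,1,-1.315,2.68,0,0,0,0.074,1,-1.315,2.68,0,0,0,0.074,1,-1.315,2.68,0,0,0,0.074,1,0,0,0,0,0,0,1,0,0,0,0,0,0,1])

```text
clock: 22.57
eef_pos: [423.5, 383.5, 110.1]
eef_rot: [-3.141, 0.0, 2.024]
wrist_force: [-0.0, -0.4, -1.4]
finger_gap: 34.7
finger_force: 30.0
```

>>> jog_arm(rows=[0,0,0,0,0,0,1,0,0,0,0,0,0,1])

```text
clock: 22.73
eef_pos: [424.8, 381.9, 110.3]
eef_rot: [-3.141, 0.0, 2.02]
wrist_force: [0.2, -0.5, -2.6]
finger_gap: 35.0
finger_force: 30.0
```

Place it, then swing clear of the mat for a final look.

>>> jog_arm(rows=[0,0.05,-1.7,0,0,0,1,0,0,-1.7,0,0,0,1,0,0,-1.7,0,0,0,1,0,0,-1.5,0,0,0,1,0,0,-1.0,0,0,0,1,0,0,-0.5,0,0,0,1,0,0,-0.25,0,0,0,1,0,0,0,0,0,0,1,0,0,0,0,0,0,1])

```text
clock: 23.48
eef_pos: [424.8, 383.4, 27.7]
eef_rot: [3.141, -0.0, 2.022]
wrist_force: [-0.1, 1.1, -2.1]
finger_gap: 34.2
finger_force: 30.0
```

>>> jog_arm(rows=[0,0,0,0,0,0,0.6,0,0,0,0,0,0,0.4,0,0,0,0,0,0,0,0,0,0,0,0,0,0,0,0,0,0,0,0,0,0,0,0,0,0,0,0,0,0,2,0,0,0,0,0,0,3,0,0,0,0,0,0,3,0,0,0,0,0,-3,0,0,0,0,0,0,-3,0,0,0,0,0,0,-3,0,0,0,0,0,0,-3,0,0,0,0,0,0,-3,0,0,0,0,0,0,-3,0,0,0,0,0,0,-3,0,0,0,0,0,0,-3,0,0,0,0,0,0,-3,0,0,0,0,0,0,-3,0,0,0,0,0,0,0,0,0,0,0,0])

```text
clock: 25.15
eef_pos: [424.3, 79.8, 107.1]
eef_rot: [-3.141, 0.001, 2.019]
wrist_force: [-0.5, 0.4, -0.4]
finger_gap: 94.1
finger_force: 0.0
```

```bash
python3 - <<'E'
from h import *
p,d=manip.camera("top");c=up(p,235,140,515,260,4);g=c.min(2)
cv2.imwrite("pics/c3.png",cv2.resize(c,(800,343),interpolation=cv2.INTER_AREA))
print(manip.read_state()["eef_pos"],manip.read_state()["clock"])
blobs((g>140).astype(np.uint8)*255,36,(235,140))
E
```

```text
[424.47566919  81.52394675 107.15452173] 25.2
[268. 258.] xy 288.9 364.5 size 226.0 11.8 ang(a-axis) 1.542
[456. 255.] xy 281.7 -263.0 size 419.3 33.8 ang(a-axis) 1.542
[298. 245.] xy 329.2 258.4 size 62.6 21.7 ang(a-axis) 0.032
[261. 218.] xy 424.7 383.7 size 35.6 51.0 ang(a-axis) 0.444
[425. 212.] xy 429.9 -174.1 size 93.9 93.3 ang(a-axis) 1.565
[487. 208.] xy 437.1 -386.7 size 60.8 60.1 ang(a-axis) 0.581
[272. 167.] xy 599.3 344.4 size 110.2 24.6 ang(a-axis) 1.357
[320. 162.] xy 610.4 179.1 size 64.4 65.4 ang(a-axis) 0.938
[513. 189.] xy 495.3 -474.0 size 18.9 346.0 ang(a-axis) 1.520
```

View pics/c3.png

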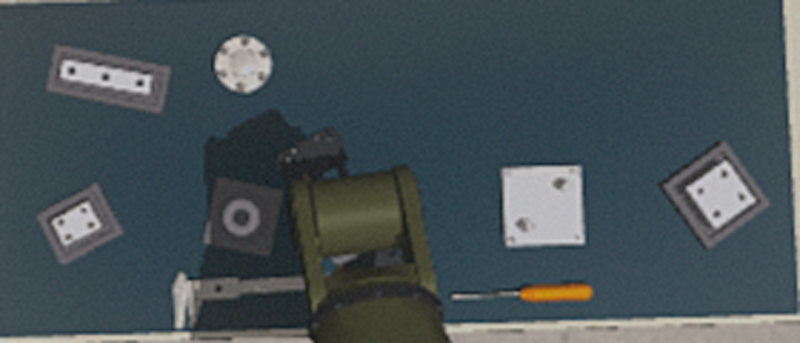

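All four workpieces sit centred inside their recesses: bar (105,76), oblong block (78,222), bushing (241,217) and square block (720,193). The test cell and end plate haven't moved, and the gripper is open and clear.

```bash
python3 -c "
from cell import manip
print(manip.sign_off())"
```

```text
the job is handed in; nothing more can be done
None
```

All four workpieces are in their grey nests, confirmed from the top camera, with the test cell and end plate left where they were; I handed the job in at about 25 s, and the sign-off returned no verdict.

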